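Close the press pot with its weighted lid

ROBOT

A 7-joint arm with a two-finger parallel gripper is mounted at the origin on the work surface. World frame = base frame: x ahead of the robot, y to its left, z up, the work surface at z = 0. Lengths are in mm, angles in rad, forces in N, time in s.
With the tool pointing down it reaches from about 425 to 975 mm from the base axis. Payload 16.7 kg.
Tool frame: the origin (TCP) lies between the finger pads; the fingertips stand 11 mm ahead of it and the grasp point (between the pads) lies 8 mm behind it; z points along the fingers, y is the line along which they close (so a half turn about z gives the same grasp; the last joint's range is limited). The gripper opens to 85 mm and grips with 20 to 120 N. Pads are 22 mm wide; open, the fingers measure 114 mm over their backs; the gripper's body (76 mm by 85 mm) begins 54 mm behind the grasp point. The pads swing forward as they close: fully open they stand 13 mm farther back than shut.
Start: joints at [-1.276, 0.426, 0.074, 1.606, -0.034, 1.111, -0.067], TCP at [290.437, 609.281, 242.302] pointing down, gripper open.
Joint ranges: [-2.85, 2.85], [-0.5, 2.14], [-1.23, 1.37], [0.21, 2.46], [-1.02, 4.16], [0.16, 2.05], [-2.73, 2.73]. Speed limits (rad/s): [1.89, 1.89, 2.39, 2.39, 3.01, 3.01, 3.01].

INTERFACE

Orientations are given as a rotation vector (axis times angle).
In Python, from station import robot, optics gives the robot as it stands.
- The arm moves only by the tool jog_arm, never from a script. Its argument "rows" is a list of rows, each a list of 7 numbers: the turn, a rotation vector about the tool's x, y, z in degrees, then the shift along the tool's x, y, z in cm, then the closure, from 0 (fully open) to 1 (shut). In form: [[wx, wy, wz, tx, ty, tz, hand], ...]. A call has 1 to 12 rows; each row shifts and turns the commanded pose from where the row before left it, along the tool's axes as they then stand; what a row does not reach is not made up. A row lasts 1/12 s, in which the tool goes at most 41.7 mm and 7.16 degrees, less where a joint would pass 70% of its speed; a pose out of reach is approached as far as the arm can. A call is refused whole if a number of a shift passes 4.17 or a number of a turn 7.16, either way. A call with a gripper value outside its range is refused whole. The fingers move at their own pace and stop on an object; "squeeze" is the grip in N (left out, the last holds). Time passes only in rows, so rows that do not move let the fingers close. It gives the time, the measured TCP pose, the force, the opening and the grip force at its end, in the units of the state.
- robot.read_state(): the state, without advancing time (a new reading comes with each control period).
- optics.capture(name): name is "scene" or "top"; returns the picture (400x640x3 uint8, red, green, blue); there is no depth.
- optics.calibration(name): a dict with "K" (3x3 intrinsics, pixels), "cam_to_world" (4x4, takes a point from camera to world coordinates). Camera axes: x right, y up, looking along -z (the intrinsics and any distortion apply to the point x, -y, -z); pixel columns grow to the right and rows downward; lengths in mm; the calibration is good to about 2 mm. A picture is of the moment at which its call begins. calibration takes no time and is no camera call.
- robot.finish_job(): hands the job in; it is judged then, once.
The state is a dict: "t": time; "joint_positions": joint angles; "dq": joint speeds; "joint_efforts": joint torques, N m; "ee_pos": TCP position; "orientation": TCP orientation; "wrist_force": force on the tool from outside, world axes, zero at the start; "ft_torque": the same for the moment, N m; "gripper_width": finger opening in mm; "finger_force": force on a finger pad.
Only numpy, scipy, OpenCV 4.12 (cv2) and the standard library are available. Lean on these libraries where they do the work, as an engineer would, in place of code of your own. Each camera call takes 0.05 s, during which the arm holds its last target. There are 200 camera calls.

TASK

The blue pot of freshly glued inlay discs must be kept firmly closed, and only one of the three look-alike wooden lids has a lead weight hidden in it. Find the weighted lid by feeling how heavy each one is, and set it on the pot so that it sits fully seated and level on the rim; the other two lids stay, or are put back, upright on the bench. Set lids down without dropping them, and leave the pot and everything else where it stands.

Things in the scene. Friction and masses are not known exactly. Their poses are not given: they have to be found in the camera images.
- pot: Round blue open pot, loose, 1.2 kg, wooden discs on its floor. Origin: centre of its underside, z up. 95 mm high, 106 mm across at the rim, 100 mm at the foot; mouth 94 mm across, flat rim 6 mm wide. A lid's plug drops in with about 5 mm to spare all round and its flange rests on the rim: a seated lid's origin is 75 mm above the pot's.
- lid_a: Turned pale wood lid, one of three look-alikes; origin: centre of its underside, z up. Plug 84 mm across, 20 mm high (it stands on it), flange 116 mm across at 20 to 32 mm, dark cylindrical knob 40 mm across at 32 to 72 mm. One of the three, any of them, hides lead and weighs 0.55 to 0.78 kg; the others 0.16 to 0.23 kg. The hidden insert may shift 3 to 5 mm inside.
- lid_b: Turned pale wood lid, one of three look-alikes; origin: centre of its underside, z up. Plug 84 mm across, 20 mm high (it stands on it), flange 116 mm across at 20 to 32 mm, dark cylindrical knob 40 mm across at 32 to 72 mm. One of the three, any of them, hides lead and weighs 0.55 to 0.78 kg; the others 0.16 to 0.23 kg. The hidden insert may shift 3 to 5 mm inside.
- lid_c: Turned pale wood lid, one of three look-alikes; origin: centre of its underside, z up. Plug 84 mm across, 20 mm high (it stands on it), flange 116 mm across at 20 to 32 mm, dark cylindrical knob 40 mm across at 32 to 72 mm. One of the three, any of them, hides lead and weighs 0.55 to 0.78 kg; the others 0.16 to 0.23 kg. The hidden insert may shift 3 to 5 mm inside.
- blank: Bystander: planed pale wood blank, 150 x 55 x 24 mm, lying flat; origin at the centre of its underside, long axis x.
- offcut: Bystander: planked offcut, 160 x 50 x 22 mm, lying flat; origin at the centre of its underside, long axis x.
- block: Bystander: cork sanding block, 120 x 70 x 30 mm; origin at the centre of its underside, long axis x.
- glue: Bystander: white glue bottle with a red cap, 64 mm across, 150 mm tall, upright; origin at the centre of its underside.
- jar: Bystander: amber jar with a yellow cap, 72 mm across, 100 mm tall, upright; origin at the centre of its underside.
Not all that is in view belongs to the job. What is shaped like the lid_c but green or orange is not meant. What is shaped like the lid_a but green is not meant.

How it is judged:
By the outcome, as a careful person would: the job done as asked, in the order asked, and still so for the second after the job is handed in, with the robot touching nothing.
It also fails if it takes over 64 s, if anything falls off the work surface, if the arm or the gripper's body presses on something with over 40 N, if the wrist force passes 120 N, or if a joint passes its speed limit or range.

## Working session

There is one attempt and no reset: what is moved stays moved. The work goes in short steps, Python scripts to look and compute and a tool call to move; the robot and the scene stay as the last step left them, time stands still between calls to the robot, and variables do not carry over. Pictures are saved under pics/ and viewed, at most 10 in all, crops included, and the job is handed in when it is done.

Besides the shell and the picture viewer there is one more tool, called after "Request:" by a JSON object that holds its "fn" and its "kwargs". jog_arm: Moves the arm, as the interface text tells. Its arguments: {"type":"object","properties":{"rows":{"type":"array","items":{"type":"array","items":{"type":"number"}}},"squeeze":{"type":"number"}},"required":["rows"]}

```bash
ls; mkdir -p pics
python3 - <<'E'
from station import robot, optics
import cv2
for n in("scene","top"):
    im=optics.capture(n); cv2.imwrite(f"pics/{n}0.png",im[:,:,::-1]); c=optics.calibration(n); print(n,c)
print(robot.read_state())
E
```

```text
pics
scene {'K': array([[377.6207957 ,   0.        , 320.81753819],
       [  0.        , 377.6207957 , 199.71503429],
       [  0.        ,   0.        ,   1.        ]]), 'cam_to_world': array([[-7.70369212e-01, -3.68863977e-01,  5.20067922e-01,
         1.06515605e+03],
       [ 6.37568869e-01, -4.53458630e-01,  6.22801098e-01,
         5.42909276e+02],
       [ 6.10039775e-03,  8.11365908e-01,  5.84506756e-01,
         6.15620661e+02],
       [ 0.00000000e+00,  0.00000000e+00,  0.00000000e+00,
         1.00000000e+00]])}
top {'K': array([[520.28078674,   0.        , 319.03093067],
       [  0.        , 520.28078674, 195.88668143],
       [  0.        ,   0.        ,   1.        ]]), 'cam_to_world': array([[ 1.38121639e-02,  9.90014723e-01, -1.40285679e-01,
         3.71979372e+02],
       [-9.99863589e-01,  1.49457803e-02,  7.03038807e-03,
        -5.06127814e+01],
       [ 9.05686664e-03,  1.40169438e-01,  9.90086108e-01,
         1.37114370e+03],
       [ 0.00000000e+00,  0.00000000e+00,  0.00000000e+00,
         1.00000000e+00]])}
{'t': 0.1, 'joint_positions': array([-1.27551378,  0.42668144,  0.0738195 ,  1.60651986, -0.03409707,
        1.11080349, -0.06705061]), 'dq': array([ 0.000386  , -0.00165129, -0.0003222 , -0.00131983, -0.00089202,
        0.00016429,  0.00057748]), 'joint_efforts': array([ 7.98215886e-03, -9.51527739e+01,  3.77043575e+00, -4.64401352e+01,
        1.94217183e-02,  6.43826163e-03, -4.46894012e-05]), 'ee_pos': array([290.28113504, 609.01123962, 241.68183032]), 'orientation': array([-6.92799949e-01, -3.06406026e+00,  1.78909610e-03]), 'wrist_force': array([ 0.08579185, -0.69772147, -0.10654341]), 'ft_torque': array([ 0.02627838, -0.012574  , -0.01653746]), 'finger_force': 0.0, 'gripper_width': 85.4176921681589}
```

View pics/scene0.png

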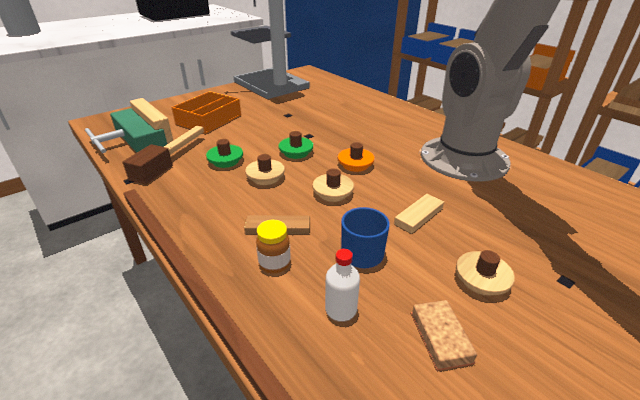

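View pics/top0.png

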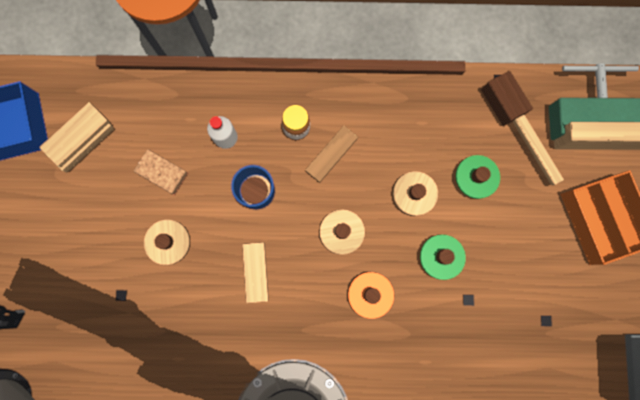

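The three pale lids are in the top view at (167,242), (342,232) and (416,193). The look-alikes are green at (478,177) and (443,257), and orange at (371,295). The blue open pot is at (253,187), while the blue tray at far left is not the pot. I'll take the three pale ones, then measure and check them in one crop.

```bash
cat > h.py <<'E'
from station import robot, optics
import numpy as np, cv2
from scipy.spatial.transform import Rotation as R
def ray(n,uv,z):
    c=optics.calibration(n);K=c["K"];T=c["cam_to_world"]
    d=np.linalg.inv(K)@[uv[0],uv[1],1]; d=T[:3,:3]@[d[0],-d[1],-d[2]]; o=T[:3,3]
    return (o+d*(z-o[2])/d[2])
def ell(n,mask,uv,z,r=34):
    m=np.zeros_like(mask);cv2.circle(m,tuple(map(int,uv)),r,255,-1);m&=mask
    cs,_=cv2.findContours(m,0,1); c=max(cs,key=cv2.contourArea); h=cv2.convexHull(c)
    w=np.array([ray(n,p[0],z)[:2] for p in h],np.float32)
    (x,y),ax,_=cv2.fitEllipse(w); return np.round([x,y,*ax],1)
def masks(im):
    hsv=cv2.cvtColor(im,cv2.COLOR_RGB2HSV)
    pale=cv2.inRange(hsv,(10,50,165),(30,150,255)); dark=cv2.inRange(hsv,(0,0,0),(20,255,95)); blue=cv2.inRange(hsv,(100,110,30),(125,255,255))
    return pale,dark,blue
def delta(xyz,rot):
    s=robot.read_state();A=R.from_rotvec(s["orientation"])
    return A.inv().apply(np.array(xyz)-s["ee_pos"])/10,(A.inv()*rot).as_rotvec(degrees=True)
E
python3 - <<'E'
from h import *
im=cv2.imread("pics/top0.png")[:,:,::-1].copy()
p,d,b=masks(im)
for uv in((167,242),(342,232),(416,193)):
    print(uv,"flange",ell("top",p|d,uv,32,28),"knob",ell("top",d,uv,72,14), im[uv[1]-0,uv[0]-17],im[uv[1],uv[0]])
print("pot",ell("top",b,(253,187),95,30))
for n,uv in dict(blank=(255,272),offcut=(332,154),block=(161,172),glue=(216,123),jar=(295,115),orange=(372,295),green=(443,257),green2=(478,177)).items(): print(n,ray("top",uv,25).round())
print(R.from_rotvec(robot.read_state()["orientation"]).as_matrix().round(3))
cv2.imwrite("pics/crop.png",cv2.resize(im[130:310,120:520],None,fx=2,fy=2,interpolation=cv2.INTER_CUBIC)[:,:,::-1])
E
```

```text
(167, 242) flange [437.1 327.5 139.4 145.2] knob [436.  317.5  27.2  31.7] [247 215 151] [120  75  53]
(342, 232) flange [ 469.2 -120.6  143.   144. ] knob [ 462.1 -108.9   13.3   20.6] [248 218 153] [125  79  55]
(416, 193) flange [ 573.7 -312.8  144.   148.2] knob [ 567.3 -299.7   27.1   32.9] [243 205 144] [115  72  49]
pot [573.6 105.3 100.5 109.8]
blank [364. 101.  25.]
offcut [675. -93.  25.]
block [620. 355.  25.]
glue [754. 217.  25.]
jar [780.   7.  25.]
orange [ 310. -199.   25.]
green [ 409. -382.   25.]
green2 [ 619. -478.   25.]
[[-0.903  0.43  -0.   ]
 [ 0.43   0.903 -0.001]
 [-0.    -0.001 -1.   ]]
```

View pics/crop.png

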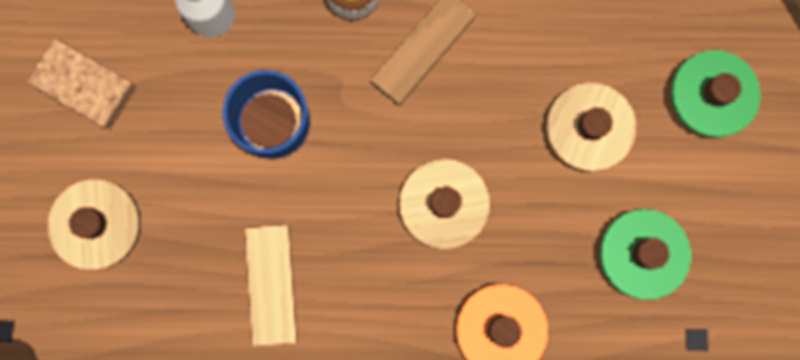

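The crop shows three pale wooden lids, at about (93,224), (444,203) and (590,126) in the crop, each with a brown knob. The green and orange ones are clearly different, so the choice stands. My masks were too loose, so I'll tighten them.

Run:
```python
from h import *
im=cv2.imread("pics/top0.png")[:,:,::-1].copy()
sc=cv2.imread("pics/scene0.png")[:,:,::-1].copy()
def pale(im): return cv2.inRange(im,(185,150,90),(255,240,190))
for a,b in(((167,242),(485,272)),((342,232),(333,187)),((416,193),(265,172))):
    print(a,ell("top",pale(im),a,32,32),ell("scene",pale(sc),b,32,34))
bl=lambda i:cv2.inRange(cv2.cvtColor(i,cv2.COLOR_RGB2HSV),(100,110,20),(125,255,255))
print("pot",ell("top",bl(im),(253,187),95,30))
# scene rim: rim ellipse hull upper+side: extreme cols
m=bl(sc);m[:200]=0;m[:, :330]=0;m[:,400:]=0
ys,xs=np.where(m); print(xs.min(),xs.max(),ys.min(),ys.max())
for n,i,uv in(("top",im,(254,187)),("scene",sc,(364,226))): print(n,ray(n,uv,95).round(1))
```

```text
(167, 242) [437.4 330.9 114.4 115.9] [438.4 334.3 114.8 116.5]
(342, 232) [ 470.5 -120.8  115.4  116. ] [ 469.8 -117.2  115.9  117.1]
(416, 193) [ 573.7 -312.2  114.9  116.3] [ 573.5 -309.1  115.5  116.6]
pot [573.6 105.3 100.5 109.8]
342 388 208 267
top [572.6 101.9  95. ]
scene [591.5 121.5  95. ]
```

Request:
{"fn": "jog_arm", "kwargs": {"rows": [[0, 0, 0, -2.8, -2.07, 0.5, 0], [0, 0, 0, -2.8, -2.07, 1.0, 0], [0, 0, 0, -2.8, -2.07, 1.0, 0], [0, 0, 0, -2.8, -2.07, 1.0, 0], [0, 0, 0, -2.8, -2.07, 1.0, 0], [0, 0, 0, -2.8, -2.07, 1.0, 0], [0, 0, 0, -2.8, -2.07, 1.0, 0], [0, 0, 0, -2.8, -2.07, 1.0, 0], [0, 0, 0, -1.9, -1.4, 1.0, 0], [0, 0, 0, -0.98, -0.69, 0.7, 0], [0, 0, 0, 0, 0, 0, 0], [0, 0, 0, 0, 0, 0, 0]], "squeeze": 40}}

```text
t: 1.1
ee_pos: [438.2, 332.2, 150.1]
orientation: [-0.694, -3.063, 0.001]
wrist_force: [-0.7, 0.9, -0.3]
gripper_width: 85.5
finger_force: 0.0
```

Run:
```python
from h import *
s=robot.read_state();print(s)
print(delta([438,332.5,48],R.from_rotvec(s["orientation"]))[0].round(2), R.from_rotvec(s["orientation"]).as_matrix().round(3))
t=cv2.imread("pics/top0.png")[150:225,210:300];c=cv2.imread("pics/scene0.png")[195:280,325:410]
f=lambda i:cv2.resize(i,(400,400),interpolation=cv2.INTER_CUBIC)
cv2.imwrite("pics/pot.png",np.hstack([f(t),f(c)]))
```

```text
{'t': 1.1, 'joint_positions': array([-0.89331351,  0.33093175,  0.15416304,  1.98130844, -0.06768093,
        0.83484632,  0.4233483 ]), 'dq': array([-0.02665532, -0.00549258, -0.01647106, -0.01814271, -0.00146339,
        0.00579223, -0.008686  ]), 'joint_efforts': array([  3.08390647, -74.87471581,   6.04441077, -36.72581434,
         0.1888976 ,  -0.1061126 ,   0.35486871]), 'ee_pos': array([438.23306796, 332.24576549, 150.06428628]), 'orientation': array([-6.93980499e-01, -3.06337835e+00,  7.04154435e-04]), 'wrist_force': array([-0.73955643,  0.90909282, -0.2557157 ]), 'ft_torque': array([ 0.01122361,  0.00828748, -0.01963754]), 'finger_force': 0.0, 'gripper_width': 85.46842797860144}
[ 0.03  0.02 10.21] [[-0.902  0.431 -0.001]
 [ 0.431  0.902 -0.   ]
 [ 0.    -0.001 -1.   ]]
```

View pics/pot.png

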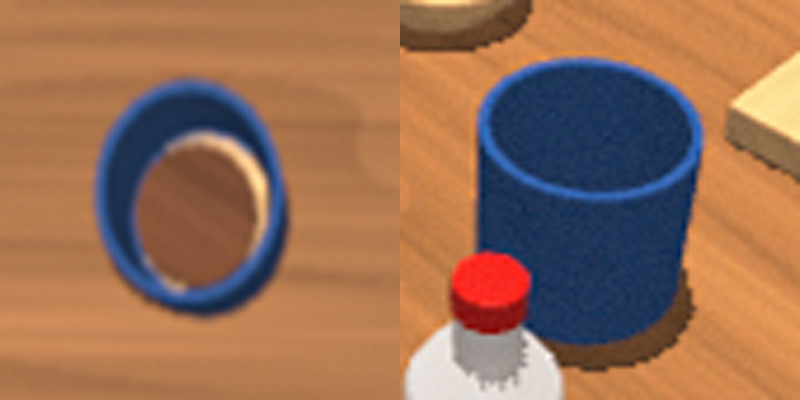

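The pot's rim shows as a brighter blue ring in both views, with its top-view centre at about (190,195) in the left half of the crop. I'll fit that ring later. Next I grasp lid 1.

Request:
{"fn": "jog_arm", "kwargs": {"rows": [[0, 0, 0, 0, 0, 2, 0], [0, 0, 0, 0, 0, 2.5, 0], [0, 0, 0, 0, 0, 2, 0], [0, 0, 0, 0, 0, 1.5, 0], [0, 0, 0, 0, 0, 1.2, 0], [0, 0, 0, 0, 0, 1, 0], [0, 0, 0, 0, 0, 0, 0], [0, 0, 0, 0, 0, 0, 1], [0, 0, 0, 0, 0, 0, 1], [0, 0, 0, 0, 0, 0, 1], [0, 0, 0, 0, 0, 0, 1], [0, 0, 0, 0, 0, 0, 1]], "squeeze": 60}}

```text
t: 2.1
ee_pos: [438.8, 332.5, 49.4]
orientation: [0.693, 3.064, 0.002]
wrist_force: [-2.3, -1.2, 10.6]
gripper_width: 38.7
finger_force: 59.3
```

Run:
```python
from h import *
for n,uv,z in(("top",(253,187),30),("scene",(364,225),34)):
    im=cv2.imread(f"pics/{n}0.png")[:,:,::-1].copy()
    m=cv2.inRange(im,(0,60,125),(90,140,255)); 
    print(n,ell(n,m,uv,95,z))
print(robot.read_state())
```

```text
top [576.2 106.7 102.2 103. ]
scene [579.5 112.  102.1 103.1]
{'t': 2.1, 'joint_positions': array([-0.86856531,  0.48157765,  0.12800667,  2.03869099, -0.10145803,
        0.62581512,  0.4530946 ]), 'dq': array([ 0.00082637, -0.00179972, -0.00181657, -0.00044585,  0.00181296,
        0.00055306,  0.00034183]), 'joint_efforts': array([ 1.16575614e-01, -7.97516870e+01,  5.05998552e+00, -2.92991334e+01,
        6.84245350e-02, -8.05588067e-01, -2.01785954e-02]), 'ee_pos': array([438.75064056, 332.52475802,  49.35915515]), 'orientation': array([6.93073175e-01, 3.06360381e+00, 1.89034343e-03]), 'wrist_force': array([-2.3108195 , -1.19165148, 10.63218174]), 'ft_torque': array([-0.31277494,  0.50468941,  0.04377546]), 'finger_force': 59.26450252532959, 'gripper_width': 38.710529353837686}
```

Request:
{"fn": "jog_arm", "kwargs": {"rows": [[0, 0, 0, 0, 0, -0.5, 1], [0, 0, 0, 0, 0, -0.8, 1], [0, 0, 0, 0, 0, -1, 1], [0, 0, 0, 0, 0, -0.6, 1], [0, 0, 0, 0, 0, 0, 1], [0, 0, 0, 0, 0, 0, 1], [0, 0, 0, 0, 0, 0, 1], [0, 0, 0, 0, 0, 0, 1], [0, 0, 0, 0, 0, 0, 1]]}}

```text
t: 2.85
ee_pos: [438.2, 332.0, 76.9]
orientation: [-0.693, -3.064, 0.001]
wrist_force: [0.5, -0.2, -1.8]
gripper_width: 38.4
finger_force: 60.4
```

Run:
```python
from h import *
s=robot.read_state();print(s)
```

```text
{'t': 2.85, 'joint_positions': array([-0.87693672,  0.43726358,  0.1374519 ,  2.02735235, -0.09194895,
        0.68345229,  0.44510919]), 'dq': array([-0.00162255,  0.00058809, -0.00054837, -0.00224598,  0.00019779,
        0.00189372,  0.00010663]), 'joint_efforts': array([-1.52054185e-02, -8.30573416e+01,  5.00407621e+00, -3.32186723e+01,
        1.18695214e-02,  3.08923925e-03,  5.80956694e-04]), 'ee_pos': array([438.17917989, 331.95481477,  76.91565428]), 'orientation': array([-6.92905871e-01, -3.06381359e+00,  1.04747784e-03]), 'wrist_force': array([ 0.47275874, -0.23837112, -1.79849745]), 'ft_torque': array([-0.00450507, -0.01350232, -0.02859444]), 'finger_force': 60.44127702713013, 'gripper_width': 38.36526774223416}
```

About 1.8 N, so this is a light lid. I'll set it back, release and rise.

Request:
{"fn": "jog_arm", "kwargs": {"rows": [[0, 0, 0, 0, 0, 1.0, 1], [0, 0, 0, 0, 0, 1.0, 1], [0, 0, 0, 0, 0, 0.4, 1], [0, 0, 0, 0, 0, 0.2, 1], [0, 0, 0, 0, 0, 0.15, 1], [0, 0, 0, 0, 0, 0, 1], [0, 0, 0, 0, 0, 0, 1]]}}

```text
t: 3.43
ee_pos: [438.4, 332.1, 49.7]
orientation: [-0.693, -3.064, 0.0]
wrist_force: [-0.4, 0.2, -1.9]
gripper_width: 38.8
finger_force: 60.3
```

Request:
{"fn": "jog_arm", "kwargs": {"rows": [[0, 0, 0, 0, 0, 0, 0.7], [0, 0, 0, 0, 0, -0.1, 0.3], [0, 0, 0, 0, 0, -0.1, 0], [0, 0, 0, 0, 0, -0.1, 0], [0, 0, 0, 0, 0, 0, 0], [0, 0, 0, 0, 0, -1, 0], [0, 0, 0, 0, 0, -2, 0], [0, 0, 0, 0, 0, -3, 0], [0, 0, 0, 0, 0, -3, 0], [0, 0, 0, 0, 0, -1, 0], [0, 0, 0, 0, 0, 0, 0]]}}

```text
t: 4.35
ee_pos: [439.6, 333.2, 156.3]
orientation: [0.693, 3.062, 0.007]
wrist_force: [-0.2, 0.3, -0.3]
gripper_width: 85.4
finger_force: 0.0
```

Run:
```python
from h import *
s=robot.read_state();A=R.from_rotvec(s["orientation"])
print(s["wrist_force"],s["ee_pos"],s["joint_positions"].round(2));print(delta([470,-119,160],A)[0].round(2))
im=optics.capture("top");a=(167,242)
print(ell("top",cv2.inRange(im,(185,150,90),(255,240,190)),a,32,32))
```

```text
[-0.16538972  0.32763938 -0.27939181] [439.56598898 333.187386   156.28640467] [-0.9   0.32  0.16  1.98 -0.07  0.84  0.42]
[-22.21 -39.5   -0.53]
[456.2 298.7  37.4  97.4]
```

Request:
{"fn": "jog_arm", "kwargs": {"rows": [[0, 0, 0, -1.0, -1.8, 0, 0], [0, 0, 0, -1.95, -3.45, 0, 0], [0, 0, 0, -1.95, -3.45, 0, 0], [0, 0, 0, -1.95, -3.45, 0, 0], [0, 0, 0, -1.95, -3.45, 0, 0], [0, 0, 0, -1.95, -3.45, 0, 0], [0, 0, 0, -1.95, -3.45, 0, 0], [0, 0, 0, -1.95, -3.45, 0, 0], [0, 0, 0, -1.95, -3.45, 0, 0], [0, 0, 0, -1.95, -3.45, 0, 0], [0, 0, 0, -1.95, -3.45, 0, 0], [0, 0, 0, -1.5, -2.8, 0, 0]]}}

```text
t: 5.4
ee_pos: [467.8, -118.4, 152.1]
orientation: [-0.695, -3.063, 0.001]
wrist_force: [0.8, 0.3, -0.2]
gripper_width: 85.6
finger_force: 0.0
```

Request:
{"fn": "jog_arm", "kwargs": {"rows": [[0, 0, 0, -0.2, -0.4, 0, 0], [0, 0, 0, 0, 0, 0, 0], [0, 0, 0, 0, 0, 0, 0]]}}

```text
t: 5.65
ee_pos: [468.2, -119.5, 152.1]
orientation: [-0.693, -3.062, 0.0]
wrist_force: [0.1, 1.1, -0.2]
gripper_width: 85.4
finger_force: 0.0
```

Run:
```python
from h import *
s=robot.read_state();A=R.from_rotvec(s["orientation"])
print(s["wrist_force"],s["ee_pos"],s["joint_positions"].round(2));print(delta([470,-119,50],A)[0].round(2))
im=optics.capture("top");cv2.imwrite("pics/t1.png",im[:,:,::-1])
print(ell("top",cv2.inRange(im,(185,150,90),(255,240,190)),(167,242),32,32))
```

```text
[ 0.07013356  1.06465661 -0.22992623] [ 468.23316733 -119.51006846  152.06300991] [-0.23  0.24  0.4   2.13 -0.13  0.8   1.37]
[-0.15  0.13 10.21]
[437.2 331.2 115.2 116.8]
```

Lid 1 stands where it was. Next I grasp lid 2.

Request:
{"fn": "jog_arm", "kwargs": {"rows": [[0, 0, 0, -0.15, 0.12, 2, 0], [0, 0, 0, 0, 0, 2.5, 0], [0, 0, 0, 0, 0, 2, 0], [0, 0, 0, 0, 0, 1.5, 0], [0, 0, 0, 0, 0, 1.2, 0], [0, 0, 0, 0, 0, 0.9, 0], [0, 0, 0, 0, 0, 0, 0], [0, 0, 0, 0, 0, 0, 1], [0, 0, 0, 0, 0, 0, 1], [0, 0, 0, 0, 0, 0, 1], [0, 0, 0, 0, 0, 0, 1], [0, 0, 0, 0, 0, 0, 1]], "squeeze": 60}}

```text
t: 6.7
ee_pos: [471.1, -119.4, 52.7]
orientation: [0.693, 3.063, 0.001]
wrist_force: [-3.2, 1.5, 13.2]
gripper_width: 38.5
finger_force: 58.7
```

Request:
{"fn": "jog_arm", "kwargs": {"rows": [[0, 0, 0, 0, 0, -0.5, 1], [0, 0, 0, 0, 0, -0.8, 1], [0, 0, 0, 0, 0, -1, 1], [0, 0, 0, 0, 0, -0.6, 1], [0, 0, 0, 0, 0, 0, 1], [0, 0, 0, 0, 0, 0, 1], [0, 0, 0, 0, 0, 0, 1], [0, 0, 0, 0, 0, 0, 1], [0, 0, 0, 0, 0, 0, 1]]}}

```text
t: 7.45
ee_pos: [470.4, -119.5, 80.5]
orientation: [-0.693, -3.064, 0.0]
wrist_force: [0.1, -1.0, -6.8]
gripper_width: 38.5
finger_force: 61.2
```

Run:
```python
from h import *
s=robot.read_state();print(s["wrist_force"],s["ft_torque"],s["ee_pos"],s["gripper_width"])
```

```text
[ 0.09191694 -0.99652707 -6.81480845] [ 0.01836539 -0.01411322 -0.05172536] [ 470.43528131 -119.51479644   80.49480796] 38.52537599290016
```

6.8 N (0.69 kg), so lid 2 is the weighted one. I'll raise it and carry it above the pot at about (578,109).

Request:
{"fn": "jog_arm", "kwargs": {"rows": [[0, 0, 0, 0, 0, -1, 1], [0, 0, 0, 0, 0, -2, 1], [0, 0, 0, 0, 0, -2.5, 1], [0, 0, 0, 0, 0.5, -2.5, 1], [0, 0, 0, 0, 1.5, -2, 1], [0, 0, 0, 0, 2.5, -1, 1], [0, 0, 0, 0, 2.7, 0, 1], [0, 0, 0, 0, 2.7, 0, 1], [0, 0, 0, 0, 2.7, 0, 1], [0, 0, 0, 0, 2.7, 0, 1], [0, 0, 0, 0, 2.7, 0, 1], [0, 0, 0, 0, 2.7, 0, 1]]}}

```text
t: 8.45
ee_pos: [559.9, 68.4, 191.3]
orientation: [-0.693, -3.064, 0.001]
wrist_force: [-0.1, -0.3, -5.8]
gripper_width: 38.3
finger_force: 61.8
```

Request:
{"fn": "jog_arm", "kwargs": {"rows": [[0, 0, 0, 0, 2.2, 0, 1], [0, 0, 0, 0.1, 1.4, 0, 1], [0, 0, 0, 0.1, 0.7, 0, 1], [0, 0, 0, 0, 0.3, 0, 1], [0, 0, 0, 0, 0, 0, 1], [0, 0, 0, 0, 0, 0, 1], [0, 0, 0, 0, 0, 0, 1]]}}

```text
t: 9.03
ee_pos: [577.4, 108.3, 191.0]
orientation: [-0.695, -3.064, 0.001]
wrist_force: [-0.5, -1.0, -6.3]
gripper_width: 38.2
finger_force: 61.9
```

Run:
```python
from h import *
s=robot.read_state();A=R.from_rotvec(s["orientation"])
print(s["wrist_force"],s["ft_torque"],s["ee_pos"],A.as_matrix()[:,2].round(4));print(delta([577.8,109.2,128],A)[0].round(2))
f=lambda i:cv2.resize(i,(400,400),interpolation=cv2.INTER_CUBIC)
t=optics.capture("top");c=optics.capture("scene")
cv2.imwrite("pics/ab.png",np.hstack([f(t[130:240,190:300]),f(c[120:280,290:450])])[:,:,::-1])
# lid flange hull in scene and top at current height
z=s["ee_pos"][2]-52.5+32
for n,i,uv in(("top",t,(250,185)),("scene",c,None)):
    K=optics.calibration(n);T=K["cam_to_world"];p=T[:3,:3].T@(np.r_[s["ee_pos"][:2],z]-T[:3,3]);u=K["K"]@[p[0]/-p[2],-p[1]/-p[2],1]
    print(n,u[:2].round(),ell(n,cv2.inRange(i,(150,115,65),(255,245,200)),u[:2],z,45))
    m=cv2.inRange(i,(0,60,125),(90,140,255));
```

```text
[-0.53105769 -0.95501935 -6.33525941] [ 0.01834677 -0.03638351 -0.02665227] [577.44378535 108.28531511 190.95079592] [-2.e-04 -4.e-04 -1.e+00]
[0.01 0.1  6.3 ]
top [248. 180.] [585.7 149.1 113.2 207.2]
scene [367. 192.] [558.2  86.6 188.4 340.3]
```

View pics/ab.png

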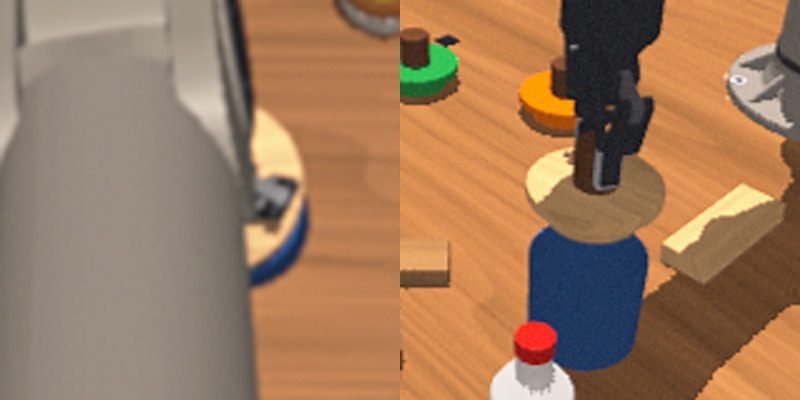

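The picture shows the lid held level about 40 mm above the pot and roughly centred, at (595,195) over the pot at (587,300) in the crop. I'll lower it gently.

Request:
{"fn": "jog_arm", "kwargs": {"rows": [[0, 0, 0, 0, 0.08, 1, 1], [0, 0, 0, 0, 0, 1.5, 1], [0, 0, 0, 0, 0, 1, 1], [0, 0, 0, 0, 0, 0.7, 1], [0, 0, 0, 0, 0, 0.4, 1], [0, 0, 0, 0, 0, 0.2, 1], [0, 0, 0, 0, 0, 0.2, 1], [0, 0, 0, 0, 0, 0.2, 1], [0, 0, 0, 0, 0, 0, 1], [0, 0, 0, 0, 0, 0, 1]]}}

```text
t: 9.97
ee_pos: [578.2, 110.5, 139.0]
orientation: [0.693, 3.064, 0.0]
wrist_force: [-0.3, -0.5, -8.0]
gripper_width: 38.4
finger_force: 61.8
```

Request:
{"fn": "jog_arm", "kwargs": {"rows": [[0, 0, 0, 0, -0.05, 0.3, 1], [0, 0, 0, 0, 0, 0.3, 1], [0, 0, 0, 0, 0, 0.2, 1], [0, 0, 0, 0, 0, 0.15, 1], [0, 0, 0, 0, 0, 0, 1], [0, 0, 0, 0, 0, 0, 1]]}}

```text
t: 10.47
ee_pos: [577.8, 110.0, 129.2]
orientation: [-0.693, -3.064, 0.0]
wrist_force: [0.4, 0.2, -7.4]
gripper_width: 38.6
finger_force: 61.8
```

Request:
{"fn": "jog_arm", "kwargs": {"rows": [[0, 0, 0, 0, 0, 0.07, 1], [0, 0, 0, 0, 0, 0.07, 1], [0, 0, 0, 0, 0, 0, 1], [0, 0, 0, 0, 0, 0, 1]]}}

```text
t: 10.8
ee_pos: [577.9, 110.0, 128.1]
orientation: [0.693, 3.064, 0.0]
wrist_force: [-1.3, 0.3, -3.5]
gripper_width: 38.6
finger_force: 62.5
```

Contact is starting. I'll go slightly lower until the rim takes the weight.

Request:
{"fn": "jog_arm", "kwargs": {"rows": [[0, 0, 0, 0, 0, 0.05, 1], [0, 0, 0, 0, 0, 0, 1], [0, 0, 0, 0, 0, 0, 1]]}}

```text
t: 11.05
ee_pos: [578.0, 110.0, 128.0]
orientation: [0.693, 3.064, 0.001]
wrist_force: [-4.0, -0.1, 5.4]
gripper_width: 38.5
finger_force: 63.6
```

Run:
```python
from h import *
s=robot.read_state();print(s["wrist_force"],s["ft_torque"],s["ee_pos"])
```

```text
[-3.98256899 -0.05759321  5.42919754] [-0.1183132   0.84179574 -0.0269465 ] [577.97550154 110.02471733 127.99060677]
```

Seated: the expected TCP height was about 127.7 mm and it is at 128.0. I'll release and rise.

Request:
{"fn": "jog_arm", "kwargs": {"rows": [[0, 0, 0, 0, 0, -0.06, 1], [0, 0, 0, 0, 0, 0, 0.7], [0, 0, 0, 0, 0, 0, 0.3], [0, 0, 0, 0, 0, -0.1, 0], [0, 0, 0, 0, 0, -0.1, 0], [0, 0, 0, 0, 0, 0, 0], [0, 0, 0, 0, 0, -0.8, 0], [0, 0, 0, 0, 0, -1.5, 0], [0, 0, 0, 0, 0, -2.5, 0], [0, 0, 0, 0, 0, -2.5, 0], [0, 0, 0, 0, 0, -1.5, 0], [0, 0, 0, 0, 0, 0, 0]]}}

```text
t: 12.05
ee_pos: [579.5, 110.2, 222.1]
orientation: [0.692, 3.06, 0.005]
wrist_force: [0.4, 0.1, -0.6]
gripper_width: 85.3
finger_force: 0.0
```

Request:
{"fn": "jog_arm", "kwargs": {"rows": [[0, 0, 0, 0, 1.5, -1, 0], [0, 0, 0, 0, 3, -1, 0], [0, 0, 0, 0, 3, 0, 0], [0, 0, 0, 0, 3, 0, 0], [0, 0, 0, 0, 3, 0, 0], [0, 0, 0, 0, 3, 0, 0], [0, 0, 0, 0, 3, 0, 0], [0, 0, 0, 0, 3, 0, 0], [0, 0, 0, 0, 2, 0, 0], [0, 0, 0, 0, 0, 0, 0], [0, 0, 0, 0, 0, 0, 0]]}}

```text
t: 12.97
ee_pos: [683.0, 332.2, 237.0]
orientation: [-0.69, -3.064, 0.001]
wrist_force: [-0.8, -1.5, 0.2]
gripper_width: 85.5
finger_force: 0.0
```

Run:
```python
from h import *
t=optics.capture("top");c=optics.capture("scene")
pm=lambda i:cv2.inRange(i,(150,115,65),(255,245,200))
pm=lambda i:cv2.inRange(i,(185,150,90),(255,240,190))
print(robot.read_state()["t"],ell("top",pm(t),(253,187),107,34),ell("scene",pm(c),(364,222),107,40),ell("top",pm(t),(167,242),32,32),ell("top",pm(t),(416,193),32,32))
f=lambda i:cv2.resize(i,(400,500),interpolation=cv2.INTER_CUBIC)
cv2.imwrite("pics/end.png",np.hstack([f(t[130:230,210:290]),f(c[170:290,315:411])])[:,:,::-1])
```

```text
Traceback (most recent call last):
  File "h.py", line 12, in ell
    (x,y),ax,_=cv2.fitEllipse(w); return np.round([x,y,*ax],1)
               ~~~~~~~~~~~~~~^^^
cv2.error: OpenCV(4.12.0) /io/opencv/modules/imgproc/src/shapedescr.cpp:361: error: (-201:Incorrect size of input array) There should be at least 5 points to fit the ellipse in function 'fitEllipseNoDirect'
```

Run:
```python
from h import *
t=optics.capture("top");c=optics.capture("scene")
pm=lambda i:cv2.inRange(i,(185,150,90),(255,240,190))
for a in(("scene",pm(c),(364,222),107,40),("top",pm(t),(253,187),107,34),("top",pm(t),(416,193),32,32),("scene",pm(c),(485,272),32,34)):
    try: print(ell(*a))
    except Exception: print("occluded")
cv2.imwrite("pics/end.png",np.vstack([cv2.resize(t[60:320],(800,300)),cv2.resize(c[150:300,250:550],(600,300),interpolation=cv2.INTER_CUBIC).copy() if 0 else cv2.resize(c[150:300,220:620],(800,300),interpolation=cv2.INTER_CUBIC)])[:,:,::-1])
```

```text
[577.8 111.1 116.4 120. ]
[577.8 108.9 116.  117.3]
[ 569.1 -318.4  114.6  137. ]
[429.4 362.7  54.4 106.2]
```

View pics/end.png

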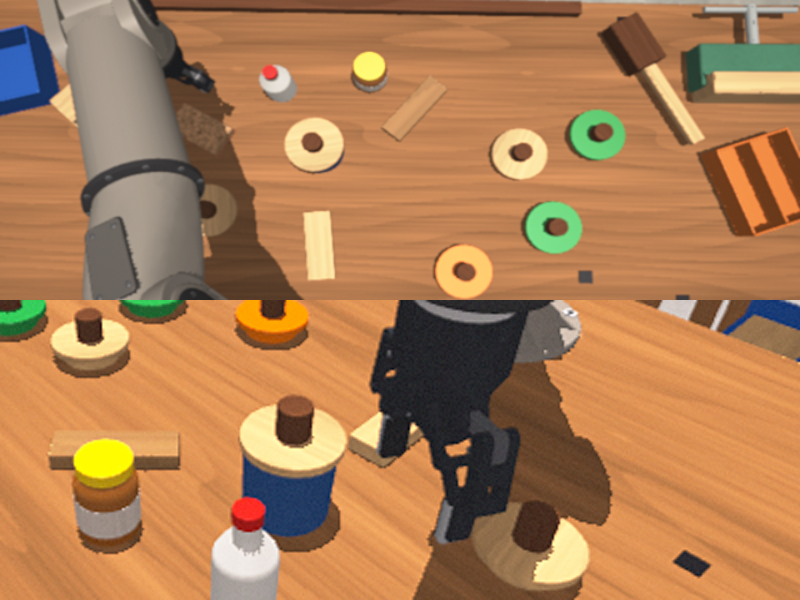

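The lid sits level on the pot, at (312,145) in the top strip and (293,440) in the scene strip; its fitted flange is 116 mm across at the seated height. The other two lids stand upright, and the gripper is clear of everything.

```bash
python3 -c "
from station import robot; print(robot.finish_job())"
```

```text
the job is handed in; nothing more can be done
None
```

I handed in the job with the weighted lid (6.8 N, about 0.69 kg) seated level on the blue pot; I weighed one other lid (1.8 N) and set it back, never needed to lift the third, and both stand upright on the bench.

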